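# Refit the shutter lever on the decay-bin chute and open the port

## Robot

A 6-joint arm with a two-finger parallel gripper is mounted at the origin on the work surface. World frame = base frame: x ahead of the robot, y to its left, z up, the work surface at z = 0. Lengths are in m, angles in rad, forces in N, time in s.
With the tool pointing down it reaches from about 0.35 to 0.775 m from the base axis. Payload 5.5 kg.
Tool frame: the origin (TCP) lies midway between the tips of the shut fingers; the grasp point (between the pads) lies behind it (env.grip_point_offset is the z of the grasp point in the tool frame, in m); z points along the fingers, y is the direction in which the jaws open and shut (so a half turn about z gives the same grasp; the last joint's range is limited). The gripper opens to 85 mm and grips with 20 to 120 N. Pads are 22 mm wide; open, the fingers measure 114 mm over their backs; the gripper's body (76 mm by 85 mm) begins 54 mm behind the grasp point. The pads swing forward as they close: fully open they stand 13 mm farther back than shut.
Start: joints at [-1.379, 0.313, 0.046, 1.304, 0, 1.431], TCP at [0.187, -0.544, 0.231] pointing down, gripper open.
Joint ranges: [-2.76, 2.76], [-0.86, 1.69], [-1.03, 1.26], [-2.2, 2.34], [-1.47, 1.5], [-3.14, 3.14]. Speed limits (rad/s): [2.57, 2.57, 3.14, 3.14, 3.14, 3.14].

## Interface

Orientations are given as a unit quaternion [w, x, y, z].
In Python, from workcell import env, viewer gives the robot as it stands. The module is installed in compiled form; this text tells all that it offers.
- The arm moves only by the shell command python3 -m inch 'ROWS' [OPENING] [FORCE]. ROWS is JSON, a list of rows, each a list of 2 entries, a list of its own where there are three numbers: the shift along the tool's x, y, z in m, then the turn about the tool's z in degrees. In form: [[[tx, ty, tz], spin], ...]. A call has 1 to 5 rows; each row is the pose to reach, as a shift and turn from the pose measured when the call began, along the tool's axes at that moment; what a row does not reach only later rows make up. A row lasts 1/12 s, in which the tool goes at most 41.7 mm and 7.16 degrees, less where a joint would pass 70% of its speed; a pose out of reach is approached as far as the arm can. A call with a gripper value outside its range is refused whole. OPENING is the closure, from 0 (fully open) to 1 (shut), set as the call begins (- or left out, the last holds). The fingers move at their own pace and stop on an object; FORCE is the grip in N (left out, the last holds). Time passes only in rows, so rows that repeat a pose let the fingers close. It gives the time, the measured TCP pose, the force and the opening at its end, in the units of the state.
- env.get_state(): the state, without advancing time (a new reading comes with each control period).
- viewer.read_camera(name): name is "scene" or "top"; returns a dict with "image" (480x640x3 uint8, red, green, blue), "depth" (480x640 float32, m along the optical axis (not along the pixel's ray), 0 where there is no reading), "vertical_fov" (degrees; the focal length in pixels is half the picture's height over the tangent of half this angle, whatever the lens; pixels are square), "cx", "cy" (the principal point, pixels), "R" (3x3) and "t" (3): a world point X has camera coordinates R X + t. Camera axes: x right, y down, z forward; pixel columns grow to the right and rows downward; lengths in m; the calibration is good to about 2 mm. A picture is of the moment at which its call begins.
- env.hand_in(): hands the job in, once; it reports no verdict.
The state is a dict: "clock": time; "joint_pos": joint angles; "qvel": joint speeds; "tau": joint torques, N m; "tcp_pos": TCP position; "orientation": TCP orientation; "wrist_force": force on the tool from outside, world axes, zero at the start; "ft_torque": the same for the moment, N m; "finger_gap": finger opening in m.
Only numpy, scipy, OpenCV 4.12 (cv2) and the standard library are available. Lean on these libraries where they do the work, as an engineer would, in place of code of your own. Each camera call takes 0.05 s, during which the arm holds its last target. There are 200 camera calls.

## Task

The long lever of the decay-bin chute is back from the wash. Thread it onto the splined stem of the chute head until its hub is fully home on the shoulder: it goes on only one way round and the stem stands wherever it was left, so feel for it gently and never force it down. Then swing the shutter fully open with the lever, so that the lever lies along the head's long side and points away from the port, let go, and leave the other things where they are.

Things in the scene. Friction and masses are not known exactly. Their poses are not given: they have to be found in the camera images.
- chute_head: Fixed stainless block, 180 (its x) by 260 (y) by 76 mm high; origin at the centre of its underside, z up. On top: a 50 mm port at x +30, y +40 mm (collar 6 mm high) and the upright splined stem at x +30, y -35 mm. With the lever on, its handle points along -x of this frame (short engraved line) when shut and along -y (long line) when open.
- stem_seat (a point): Point on the stem's axis at the top face of the round shoulder (43 mm across) it rises from, 84 mm above the counter; axes as chute_head (it does not turn with the stem). The stem turns 90 degrees between internal stops, anticlockwise from above to open, held anywhere by friction of about 0.3 Nm. It starts anywhere from shut to 66 degrees towards open; its angle is not reported.
- stem_tip (a point): Top of the stem, on its axis, 39 mm above stem_seat; axes as chute_head. From the shoulder up: splines 22 mm tall (core 19 mm across; five splines 5 mm wide, out to 24 mm across, 60 degrees apart, the sixth left out), a plain round nose 19 mm across and 8 mm tall, a cone 9 mm tall, 11 mm across at its top.
- port (a point): Centre of the round port at the level of the block's top face; axes as chute_head. The shutter blade below it is carried by the stem.
- tray: Shallow stainless tray, 260 by 260 mm, rim 13 mm high, floor 4 mm thick; origin at the centre of its underside.
- lever: The long lever: same axes as lever_hub, origin on the bore's axis at the hub's underside; 0.2 to 0.42 kg, balanced within 35 mm of the bore. The bore: teeth 20.4 mm across and five grooves 7 mm wide, out to 26 mm across; the blank in place of a sixth lies away from the arm (-x) and goes where the stem lacks a spline. Turning play when on: about 6 degrees each way.
- lever_hub (a point): Centre of the long lever's hub, half-way up, on the bore's axis; x along the arm to the handle, z up. Hub 26 mm tall, about 38 mm long in x, with two flats 40 mm apart, 26 mm long, parallel to the arm, to grip across y. It lies on its underside in the tray. This point is 13 mm above stem_seat when fully home, 35 mm above it while the hub rests on the splines' tops with the nose in the bore.
- lever_handle (a point): Middle of the long lever's round black handle (25 mm across, 62 mm long), 115 mm from the bore's axis along x; the arm between is a bar 16 mm wide and 9 mm thick; the lever ends 152 mm from the bore's axis.
- short_lever: Another, shorter lever with a square hole, 26 mm wide, 18 mm tall, 113 mm long from its axis, lying in the tray beside the long one; leave it.
- nut: Hexagon nut, 27 mm, 10 mm tall, in the tray; leave it.
- pig_a: Grey lead vial pot, 52 mm across, 75 mm tall; leave it.
- pig_b: Dark lead vial pot, 60 mm across, 90 mm tall; leave it.
- syringe_shield: Upright metal syringe shield, 42 mm across its foot, 95 mm tall; leave it.
- calculator: Pocket calculator, 150 by 80 by 14 mm; leave it.
- tongs: Long steel tongs, 240 mm, lying flat; leave them.
Things that resemble listed ones, but are neither listed nor needed, are in the scene too. Leave any red, turquoise or yellow look-alike of the lever alone.

How it is judged:
On the way:
1. the lever is threaded onto the stem, its hub home on the shoulder (z of lever_hub in the frame of stem_seat below 0.0165 m and horizontal distance between lever_hub and stem_seat below 0.004 m and angle between lever_hub's own z axis and vertical below 0.1 rad), for 0.2 s.
At the end, for the whole second after the job is handed in: The long lever is on the stem, its hub within 3.5 mm of fully home, within 4 mm of the axis and upright to 0.1 rad; it points along the chute head's -y (open) within 0.17 rad (10 degrees), at rest and released (all of step 1 and angle between the x axis of lever_hub and the y axis of chute_head, either way round below 0.17 rad and y of lever_handle in the frame of stem_seat below -0.1 m and linear speed of lever below 0.02 m/s); the robot touches nothing.
It fails at once if the lever is pressed on the chute head or stem with more than 35 N while it is not yet on the splines (contact force between lever and chute_head above 35 N and z of lever_hub in the frame of stem_seat above 0.031 m).
It fails at once if another thing on the counter or in the tray is moved more than 30 mm (distance of any of short_lever, nut, pig_a, pig_b, syringe_shield, calculator, tongs from where it was at the start of the episode above 0.03 m).
It also fails if it takes over 72 s, if anything falls off the work surface, if the arm or the gripper's body presses on something with over 40 N, if the wrist force passes 120 N, or if a joint passes its speed limit or range.

## Working session

There is one attempt and no reset: what is moved stays moved. The work goes in short steps, Python scripts to look and compute and a shell command to move; the robot and the scene stay as the last step left them, time stands still between calls to the robot, and variables do not carry over. Pictures are saved under pics/ and viewed, on a budget of 10 in all, crops included, one or two more only if the job needs it, and the job is handed in when it is done.

```bash
mkdir -p pics; ls; python3 - <<'E'
from workcell import env, viewer
import numpy as np,cv2
for n in("top","scene"):
    c=viewer.read_camera(n); np.savez(f"pics/{n}0.npz",**c)
    cv2.imwrite(f"pics/{n}0.png",c["image"][:,:,::-1])
    print(n,c["vertical_fov"],c["cx"],c["cy"],np.round(c["R"],3).tolist(),c["t"])
print(env.get_state(),env.grip_point_offset)
E
```

```text
pics
top 42.56515986466075 313.5752090510745 240.2237029011511 [[0.024, -1.0, 0.002], [-0.993, -0.024, -0.115], [0.115, 0.001, -0.993]] [-0.01416474  0.53954238  1.73325982]
scene 49.08033091766591 323.7561065710864 233.62913915765577 [[-0.24, 0.971, -0.019], [0.632, 0.141, -0.762], [-0.737, -0.195, -0.648]] [ 0.12757055 -0.25767004  1.75619623]
{'clock': 0.1, 'joint_pos': array([-1.37859329e+00,  3.13935078e-01,  4.50801031e-02,  1.30360793e+00,
        3.02480287e-05,  1.43123602e+00]), 'qvel': array([-1.41636090e-03, -1.43527172e-03,  3.27062083e-03,  1.19744478e-03,
        6.16717909e-04,  8.44846601e-05]), 'tau': array([ 2.28119410e-03, -4.81725705e+01,  2.99245083e+01,  1.26960591e-02,
       -8.16201191e-05, -1.13450992e-05]), 'tcp_pos': array([ 0.18721542, -0.54317832,  0.23048738]), 'orientation': array([-8.33395900e-04,  9.86272814e-01,  1.65121899e-01, -6.81193503e-06]), 'wrist_force': array([ 0.30045925, -0.08768662,  0.44287865]), 'ft_torque': array([0.04648493, 0.00032026, 0.00086304]), 'finger_gap': 0.08554473626713009} -0.0187
```

View pics/top0.png

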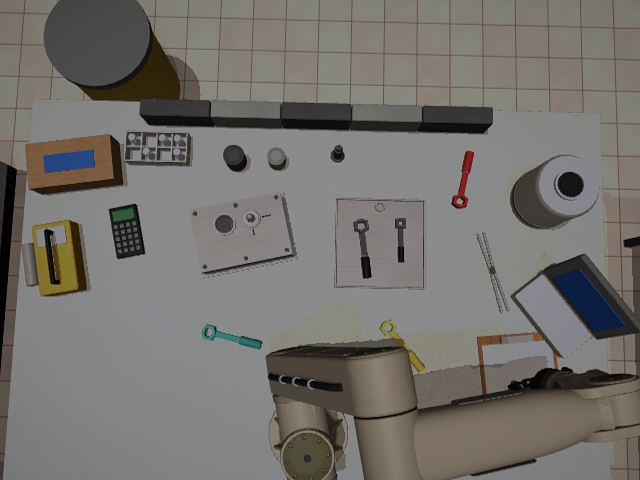

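View pics/scene0.png

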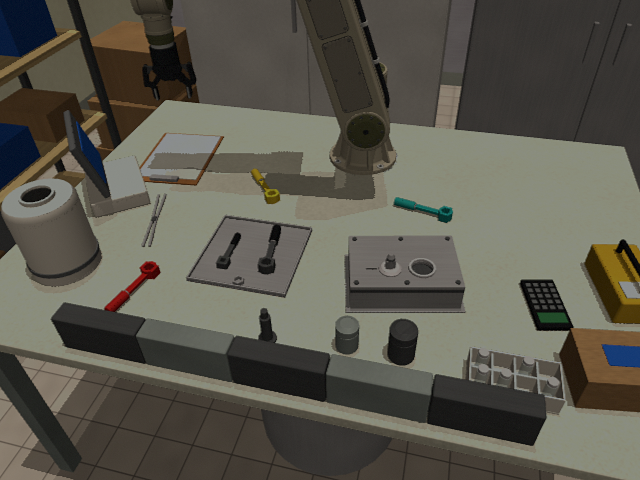

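The top view shows the head around (243,233) with the port at (225,224) and the stem at (251,218). The long lever lies in the tray, its hub at (361,226) and its black handle at (366,268), pointing towards the robot. The scene view agrees: stem at (391,262), lever hub at (267,263). Next I'll take enlarged crops and a height map.

```bash
cat > h.py <<'E'
import numpy as np,cv2
def load(p): return dict(np.load(p))
def f(c): return 240/np.tan(np.radians(float(c["vertical_fov"]))/2)
def cloud(c):
    v,u=np.mgrid[:480,:640]; d=c["depth"]; F=f(c)
    P=np.stack([(u-c["cx"])/F*d,(v-c["cy"])/F*d,d],-1)
    return (P-c["t"])@c["R"]
def ray(c,u,v,z):
    F=f(c); d=c["R"].T@np.array([(u-c["cx"])/F,(v-c["cy"])/F,1]); o=-c["R"].T@c["t"]
    return o+d*(z-o[2])/d[2]
def proj(c,X):
    p=c["R"]@np.asarray(X)+c["t"]; return f(c)*p[:2]/p[2]+[c["cx"],c["cy"]]
E
python3 - <<'E'
from h import *
for n in("top","scene"):
    c=load(f"pics/{n}0.npz"); P=cloud(c); z=P[...,2]
    # block top
    roi=(P[...,0]>.25)&(P[...,0]<.8)&(P[...,1]>-.1)&(P[...,1]<.5)
    m=(roi&(abs(z-.076)<.006)&(c["depth"]>0)).astype(np.uint8)
    k,l,s,_=cv2.connectedComponentsWithStats(m); i=1+np.argmax(s[1:,4])
    Q=P[l==i][:,:2].astype(np.float32); r=cv2.minAreaRect(Q); print(n,"block",r,z[l==i].mean())
    cand=roi&(z>.1)&(z<.135)&(np.hypot(*(P[...,:2]-r[0]).transpose(2,0,1))<.15)
    print(" stem pts",cand.sum(),P[cand].mean(0),z[cand].max(), np.argwhere(cand).mean(0))
    g=c["image"].max(2); tr=(P[...,0]>.38)&(P[...,0]<.72)&(P[...,1]>-.3)&(P[...,1]<-.0)&(z<.05)
    m=(tr&(g<75)&(c["depth"]>0)).astype(np.uint8); k,l,s,ce=cv2.connectedComponentsWithStats(m)
    for i in range(1,k):
        if s[i,4]>25: q=P[l==i]; print(" dark",s[i].tolist(),ce[i].round(1),q.mean(0).round(4),q[:,2].max().round(4), cv2.minAreaRect(q[:,:2].astype(np.float32)))
a=cv2.imread("pics/top0.png");b=cv2.imread("pics/scene0.png")
def z(i,x,y,w,h,W,H):return cv2.convertScaleAbs(cv2.resize(i[y:y+h,x:x+w],(W,H),interpolation=cv2.INTER_CUBIC),alpha=1.3)
o=np.vstack([np.hstack([z(a,215,190,80,60,400,300),z(a,330,195,80,60,400,300)]),np.hstack([z(b,350,225,80,60,400,300),z(b,220,215,80,60,400,300)])])
cv2.imwrite("pics/crop1.png",o)
E
```

```text
top block ((0.5536262392997742, 0.20448322594165802), (0.1820913702249527, 0.259952187538147), 13.085022926330566) 0.07622478494289567
 stem pts 50 [0.58906828 0.17634566 0.11744074] 0.13221787849663708 [217.1 249.2]
 dark [353, 219, 19, 59, 430] [363.5 248.7] [ 0.5196 -0.1448  0.0242] 0.0406 ((0.521446168422699, -0.14496415853500366), (0.16927504539489746, 0.04408565163612366), 6.5595293045043945)
 dark [395, 218, 11, 44, 279] [400.2 237.8] [ 0.5544 -0.2507  0.0189] 0.0353 ((0.5500422120094299, -0.2502000033855438), (0.029306598007678986, 0.12675167620182037), 89.89115905761719)
scene block ((0.5530164837837219, 0.20286287367343903), (0.18620750308036804, 0.2607491910457611), 13.315528869628906) 0.07640985433223929
 stem pts 91 [0.59530048 0.17535419 0.11283579] 0.12541659560083837 [258.6043956  390.16483516]
 dark [233, 217, 77, 58, 694] [270.3 245.6] [ 0.5118 -0.1508  0.0196] 0.0368 ((0.5072581768035889, -0.18398305773735046), (0.20379023253917694, 0.22673948109149933), 0.41207051277160645)
 dark [302, 229, 10, 25, 32] [306.7 240.7] [ 0.4585 -0.0656  0.0052] 0.0119 ((0.4590380787849426, -0.06571300327777863), (0.0022496634628623724, 0.0979955866932869), 89.89090728759766)
 dark [216, 232, 25, 37, 340] [228.1 252.7] [ 0.5625 -0.2504  0.0174] 0.0271 ((0.5494118928909302, -0.24953214824199677), (0.03126337379217148, 0.13108177483081818), 87.28321838378906)
 dark [194, 255, 108, 43, 338] [248.8 285.8] [ 0.655  -0.1607  0.0066] 0.0152 ((0.6457231640815735, -0.1476658284664154), (0.13184407353401184, 0.28040841221809387), 33.20795822143555)
 dark [233, 279, 11, 7, 26] [238.8 282.8] [ 0.6538 -0.187   0.0095] 0.0149 ((0.654776930809021, -0.18718881905078888), (0.014725647866725922, 0.025892235338687897), 32.75004577636719)
 dark [228, 406, 64, 60, 2368] [261.2 435. ] [ 0.6699 -0.1966 -0.701 ] -0.4461 ((0.6338183283805847, -0.18971963226795197), (0.22050565481185913, 0.1721801459789276), 89.9478988647461)
```

View pics/crop1.png

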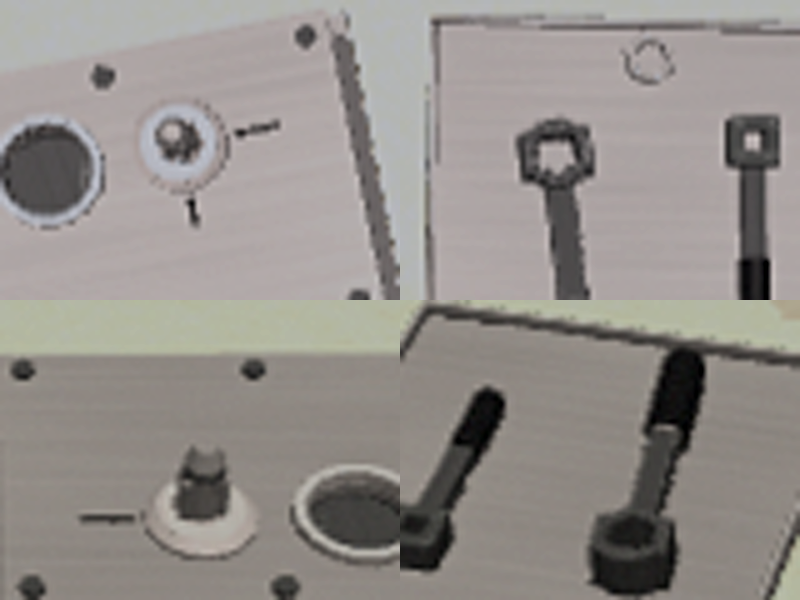

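```bash
python3 - <<'E'
from h import *
c=load("pics/top0.npz"); s=load("pics/scene0.npz")
print("cam",-c["R"].T@c["t"],-s["R"].T@s["t"])
img=c["image"].astype(int)
# shoulder: bright ring + stem hull
g=img.max(2); x0,y0=238,205
print("shoulder ray",ray(c,215+182/5,190+145/5,.084),"tip",ray(c,215+170/5,190+130/5,.123))
print("port",ray(c,215+50/5,190+171/5,.082))
print("scene tip",ray(s,350+205/5,225+150/5,.123),"shoulder",ray(s,350+201/5,225+(520-300)/5,.084),"port",ray(s,350+365/5,225+(510-300)/5,.082))
# lever: dark mask
m=(g<90).astype(np.uint8); m[:,:352]=0;m[:,374:]=0;m[:217]=0;m[280:]=0
for v in range(217,280,2):
    u=np.flatnonzero(m[v]); 
    if len(u): print(v,u.min(),u.max(),end=' | ')
print()
for v in (226,): print("hub",ray(c,361.2,226,.030))
print("scene hub",ray(s,220+(632-400)/5,215+(535-300)/5,.030), "handle end", ray(s,220+(688-400)/5,215+(350-300)/5,.0195))
print("proj stem", proj(c,(.5906,.1764,.123)),proj(s,(.5906,.1764,.123)))
E
```

```text
cam [ 0.33759459 -0.00272279  1.78368122] [1.4873453  0.25440481 0.9433851 ]
shoulder ray [0.58891879 0.17361907 0.084     ] tip [0.59124932 0.17640542 0.123     ]
port [0.57276928 0.2468661  0.082     ]
scene tip [0.59379039 0.17642141 0.123     ] shoulder [0.59944024 0.17787496 0.084     ] port [0.57380937 0.25142986 0.082     ]
219 359 363 | 221 355 367 | 223 353 367 | 225 354 368 | 227 354 368 | 229 354 368 | 231 355 365 | 233 359 364 | 235 359 364 | 237 359 365 | 239 360 365 | 241 360 365 | 243 360 365 | 245 360 366 | 247 361 366 | 249 361 366 | 251 361 366 | 253 361 367 | 255 362 367 | 257 361 368 | 259 361 369 | 261 361 369 | 263 361 369 | 265 361 369 | 267 362 370 | 269 362 370 | 271 362 370 | 273 362 370 | 275 363 371 | 277 363 370 | 
hub [ 0.58431516 -0.13683545  0.03      ]
scene hub [ 0.58747382 -0.13527567  0.03      ] handle end [ 0.42829071 -0.15720873  0.0195    ]
proj stem [248.99335609 216.23562169] [391.1928759  254.07859303]
```

Two independent views agree: stem axis (0.591, 0.176), head yaw 13°, lever hub (0.585, -0.137), handle direction about 188°. The heights and sizes match the ones given. Starting to move.

```bash
cat > rel.py <<'E'
import sys,numpy as np
from scipy.spatial.transform import Rotation as Ro
from workcell import env
s=env.get_state(); R=Ro.from_quat(np.roll(s["orientation"],-1)).as_matrix(); p=s["tcp_pos"]
yaw=np.degrees(np.arctan2(R[1,0],R[0,0]))
print("t %.2f p"%s["clock"],p.round(4),"yaw %.1f"%(yaw%360),"tilt",R[:2,2].round(3),"F",s["wrist_force"].round(1),"M",s["ft_torque"].round(2),"gap %.4f"%s["finger_gap"],"q6 %.2f"%s["joint_pos"][5])
if len(sys.argv)>3:
    a=np.array(sys.argv[1:4],float); print("shift",(R.T@(a-p)).round(4))
    if len(sys.argv)>4: print("spin %.1f"%(((yaw-float(sys.argv[4])+180)%360)-180))
E
python3 -m inch '[[[0.036,-0.018,-0.01],-7],[[0.072,-0.036,-0.02],-14],[[0.108,-0.054,-0.02],-21],[[0.144,-0.072,-0.02],-28],[[0.18,-0.09,-0.02],-35]]' 0; python3 rel.py 0.585 -0.137 0.2 188
```

```text
clock: 0.52
tcp_pos: [0.3289, -0.398, 0.2505]
orientation: [-0.001, 0.89, 0.456, 0.0]
wrist_force: [0.4, -1.2, 0.2]
finger_gap: 0.0856
t 0.52 p [ 0.3289 -0.398   0.2505] yaw 54.3 tilt [-0.     0.002] F [ 0.4 -1.2  0.2] M [-0.03 -0.04  0.06] gap 0.0856 q6 1.16
shift [0.3614 0.0558 0.0509]
spin -133.7
```

```bash
python3 -m inch '[[[0.04,0.006,0],-7],[[0.08,0.012,0],-14],[[0.12,0.018,0],-21],[[0.16,0.024,0],-28],[[0.2,0.03,0],-35]]' >/dev/null; python3 -m inch '[[[0,0,0],-7],[[0,0,0],-14],[[0,0,0],-21],[[0,0,0],-28],[[0,0,0],-35]]' > /dev/null; python3 -m inch '[[[0,0,0],-7],[[0,0,0],-14],[[0,0,0],-21],[[0,0,0],-28],[[0,0,0],-35]]' >/dev/null;  python3 rel.py 0.585 -0.137 0.13 188
```

```text
t 1.77 p [ 0.4705 -0.2505  0.2494] yaw 160.4 tilt [-0.003  0.003] F [-0.3 -0.6  0.5] M [ 0.03 -0.01  0.04] gap 0.0852 q6 -0.30
shift [-0.0702  0.1451  0.1195]
spin -27.6
```

```bash
python3 -m inch '[[[-0.014,0.029,0.02],-6],[[-0.028,0.058,0.04],-12],[[-0.042,0.087,0.06],-18],[[-0.056,0.116,0.08],-23],[[-0.07,0.145,0.1],-28]]' >/dev/null; python3 -m inch '[[[0,0,0],0],[[0,0,0],0]]' >/dev/null;  python3 rel.py 0.585 -0.137 0.005 188; python3 - <<'E'
from h import *
from workcell import viewer
c=viewer.read_camera("scene"); b=c["image"][200:320,190:350,::-1]
cv2.imwrite("pics/s2.png",cv2.convertScaleAbs(cv2.resize(b,(800,600),interpolation=cv2.INTER_CUBIC),alpha=1.3))
E
```

```text
t 2.35 p [ 0.5847 -0.1339  0.1457] yaw 188.8 tilt [-0.008  0.005] F [-0.2 -0.2  0.9] M [-0.05 -0.04  0.03] gap 0.0852 q6 -0.51
shift [-0.0008 -0.004   0.1407]
spin 0.8
```

View pics/s2.png

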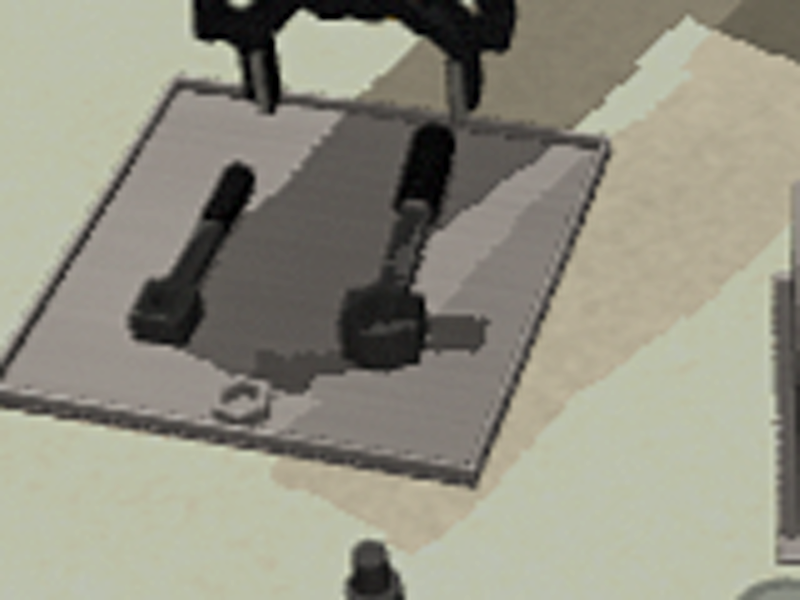

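The open gripper hangs level above the tray, with its fingers at crop pixels (265,80) and (465,80), straddling the line of the long lever. The hub is at (383,325). Descending.

```bash
python3 -m inch '[[[0,-0.004,0.035],0],[[0,-0.004,0.07],0],[[0,-0.004,0.1],0],[[0,-0.004,0.12],0.5],[[0,-0.004,0.12],0.5]]' >/dev/null; python3 rel.py 0.585 -0.137 0.006 188
```

```text
t 2.82 p [ 0.5809 -0.1389  0.0237] yaw 188.0 tilt [-0.012  0.006] F [ 0.1  0.9 -0.3] M [-0.01 -0.01 -0.02] gap 0.0855 q6 -0.51
shift [-0.0045  0.0012  0.0177]
spin -0.0
```

```bash
python3 -m inch '[[[-0.004,0.001,0.009],0],[[-0.004,0.001,0.018],0],[[-0.004,0.001,0.018],0]]' >/dev/null; python3 rel.py 0.585 -0.137 0.006 188; python3 -m inch '[[[0,0,0],0],[[0,0,0],0],[[0,0,0],0],[[0,0,0],0],[[0,0,0],0]]' 1 60 >/dev/null;python3 -m inch '[[[0,0,0],0],[[0,0,0],0],[[0,0,0],0],[[0,0,0],0],[[0,0,0],0]]' >/dev/null; python3 rel.py
```

```text
t 3.07 p [ 0.5844 -0.1377  0.0054] yaw 187.9 tilt [-0.012  0.006] F [-0.8 -1.   0.3] M [0.03 0.03 0.06] gap 0.0854 q6 -0.50
shift [-0.0007  0.0006 -0.0006]
spin -0.1
t 3.90 p [ 0.5853 -0.1379  0.0066] yaw 187.9 tilt [-0.011  0.005] F [-0.3  0.2  1.1] M [0.09 0.04 0.02] gap 0.0390 q6 -0.50
```

```bash
python3 -m inch '[[[0,0,-0.01],0],[[0,0,-0.04],0],[[0,0,-0.08],0],[[0,0,-0.12],0],[[0,0,-0.16],0]]' >/dev/null;python3 -m inch '[[[0,0,0],0],[[0,0,0],0]]' >/dev/null; python3 rel.py 0.591 0.1764 0.165 190; python3 - <<'E'
from h import *
from workcell import viewer
c=viewer.read_camera("scene"); np.savez("pics/s3.npz",**c);b=c["image"][170:290,190:350,::-1]
d=viewer.read_camera("top"); np.savez("pics/t3.npz",**d);e=d["image"][180:300,300:460,::-1]
z=lambda i:cv2.convertScaleAbs(cv2.resize(i,(800,600),interpolation=cv2.INTER_CUBIC),alpha=1.3)
cv2.imwrite("pics/s3.png",cv2.resize(np.hstack([z(b)[:,100:600],z(e)[:,100:600]]),(800,480)))
E
```

```text
t 4.48 p [ 0.5879 -0.1392  0.1717] yaw 187.9 tilt [-0.006  0.004] F [ 0.1 -0.2 -4.6] M [-0.03 -0.05 -0.03] gap 0.0386 q6 -0.50
shift [-0.0467  0.3121  0.0079]
spin -2.1
```

View pics/s3.png

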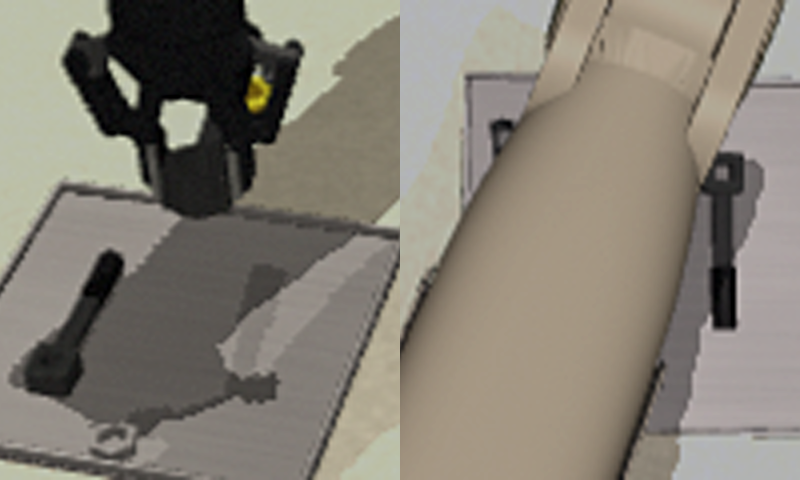

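The hub is held between the pads, with the bottom of its front face at crop (197,213) in the left half. The short lever and the nut have not moved. Checking the hub's offset from the TCP by ray and depth.

```bash
python3 - <<'E'
from h import *
s=load("pics/s3.npz"); P=cloud(s)
print(ray(s,259.3,223.2,.169))
for v in range(206,226,2): print(v,[tuple((P[v,u]*1000).round().astype(int)) for u in range(249,271,4)])
E
```

```text
[ 0.60265426 -0.13451582  0.169     ]
206 [(np.int64(599), np.int64(-156), np.int64(213)), (np.int64(338), np.int64(-264), np.int64(1)), (np.int64(573), np.int64(-148), np.int64(195)), (np.int64(570), np.int64(-139), np.int64(195)), (np.int64(554), np.int64(-136), np.int64(183)), (np.int64(597), np.int64(-108), np.int64(220))]
208 [(np.int64(600), np.int64(-157), np.int64(208)), (np.int64(585), np.int64(-153), np.int64(197)), (np.int64(578), np.int64(-146), np.int64(193)), (np.int64(575), np.int64(-137), np.int64(193)), (np.int64(573), np.int64(-128), np.int64(193)), (np.int64(589), np.int64(-112), np.int64(208))]
210 [(np.int64(597), np.int64(-158), np.int64(200)), (np.int64(588), np.int64(-153), np.int64(193)), (np.int64(578), np.int64(-147), np.int64(187)), (np.int64(1487), np.int64(254), np.int64(943)), (np.int64(583), np.int64(-125), np.int64(195)), (np.int64(587), np.int64(-113), np.int64(200))]
212 [(np.int64(600), np.int64(-158), np.int64(197)), (np.int64(598), np.int64(-149), np.int64(196)), (np.int64(580), np.int64(-146), np.int64(183)), (np.int64(575), np.int64(-139), np.i
[... 1151 characters left out ...]
p.int64(-128), np.int64(183)), (np.int64(599), np.int64(-121), np.int64(178)), (np.int64(389), np.int64(-197), np.int64(-1))]
222 [(np.int64(413), np.int64(-249), np.int64(2)), (np.int64(604), np.int64(-150), np.int64(171)), (np.int64(608), np.int64(-137), np.int64(177)), (np.int64(607), np.int64(-128), np.int64(177)), (np.int64(599), np.int64(-121), np.int64(172)), (np.int64(411), np.int64(-189), np.int64(11))]
224 [(np.int64(422), np.int64(-246), np.int64(3)), (np.int64(423), np.int64(-233), np.int64(5)), (np.int64(609), np.int64(-138), np.int64(171)), (np.int64(1487), np.int64(254), np.int64(943)), (np.int64(416), np.int64(-199), np.int64(6)), (np.int64(415), np.int64(-188), np.int64(7))]
```

```bash
python3 -m inch '[[[-0.006,0.039,0],-1],[[-0.012,0.078,0],-2],[[-0.018,0.117,0],-3],[[-0.024,0.156,0],-4],[[-0.03,0.195,0],-5]]' >/dev/null;python3 -m inch '[[[0,0.03,0],0],[[0,0.06,0],0],[[0,0.08,0],0],[[0,0.08,0],0]]' >/dev/null; python3 rel.py 0.591 0.175 0.135 193
```

```text
t 5.33 p [0.5647 0.1425 0.1634] yaw 193.2 tilt [-0.025  0.008] F [ 0.4 -0.4 -3. ] M [-0.03 -0.08  0.02] gap 0.0387 q6 -0.13
shift [-0.0336  0.0253  0.028 ]
spin 0.2
```

```bash
python3 -m inch '[[[-0.017,0.012,0.006],0],[[-0.0336,0.0253,0.01],0],[[-0.0336,0.0253,0.01],0],[[-0.0336,0.0253,0.01],0]]' >/dev/null; python3 rel.py 0.591 0.175 0.132 193;python3 -m inch '[[[0,0,0],0],[[0,0,0],0],[[0,0,0],0]]' >/dev/null; python3 rel.py 0.591 0.175 0.132 193
```

```text
t 5.67 p [0.5902 0.1747 0.15  ] yaw 193.3 tilt [-0.03   0.007] F [-0.2 -0.2 -3. ] M [ 0.   -0.11 -0.05] gap 0.0390 q6 -0.08
shift [-0.0013 -0.0001  0.0179]
spin 0.3
t 5.92 p [0.5896 0.1738 0.1493] yaw 193.2 tilt [-0.032  0.006] F [ 0.9  0.7 -3.9] M [ 0.01 -0.09  0.  ] gap 0.0388 q6 -0.08
shift [-0.0022  0.0006  0.0173]
spin 0.2
```

```bash
python3 -m inch '[[[0,0,-0.04],0],[[0,0,-0.08],0]]' >/dev/null; python3 rel.py; python3 -m inch '[[[0,0,0.0],0],[[0,0,0],0]]' >/dev/null; python3 rel.py;  python3 -m inch '[[[0,0,0.025],0],[[0,0,0.05],0],[[0,0,0.05],0],[[0,0,0.05],0]]' >/dev/null; python3 rel.py 0.591 0.175 0.132 193
```

```text
t 6.08 p [0.5892 0.1721 0.227 ] yaw 193.2 tilt [-0.04   0.005] F [ 1.7 -0.3 -2.7] M [-0.02 -0.28  0.02] gap 0.0387 q6 -0.08
t 6.25 p [0.5907 0.1716 0.2301] yaw 193.1 tilt [-0.034  0.006] F [ 0.  -0.4 -3.6] M [ 0.04 -0.11  0.04] gap 0.0385 q6 -0.08
t 6.58 p [0.5868 0.1712 0.1777] yaw 193.1 tilt [-0.04   0.005] F [-0.7  0.5 -2.2] M [ 0.06 -0.07  0.02] gap 0.0389 q6 -0.08
shift [-0.0067  0.0021  0.0455]
spin 0.1
```

```bash
python3 -m inch '[[[-0.006,0.002,-0.04],0],[[-0.006,0.002,-0.08],0],[[-0.006,0.002,-0.08],0],[[-0.006,0.002,-0.08],0]]' >/dev/null; python3 rel.py; python3 -m inch '[[[0,0,0.04],0],[[0,0,0.08],0]]' >/dev/null; python3 rel.py;  python3 -m inch '[[[0,0,0],0],[[0,0,0],0],[[0,0,0],0]]' >/dev/null; python3 rel.py 0.591 0.175 0.132 193
```

```text
t 6.92 p [0.5975 0.1744 0.2618] yaw 193.1 tilt [-0.033  0.006] F [-0.2 -0.1 -3.1] M [ 0.03 -0.11  0.  ] gap 0.0388 q6 -0.08
t 7.08 p [0.5978 0.1752 0.1845] yaw 193.1 tilt [-0.023  0.007] F [ 0.4 -0.7 -4.4] M [ 0.03 -0.2  -0.09] gap 0.0390 q6 -0.08
t 7.33 p [0.599  0.1753 0.1865] yaw 193.1 tilt [-0.021  0.008] F [-0.2 -0.4 -2.4] M [ 0.   -0.12 -0.04] gap 0.0389 q6 -0.08
shift [0.0068 0.0008 0.0546]
spin 0.1
```

```bash
python3 -m inch '[[[0.005,0,-0.04],0],[[0.005,0,-0.08],0],[[0.005,0,-0.08],0],[[0.005,0,-0.08],0]]' >/dev/null; python3 -m inch '[[[0,0,0.04],0],[[0,0,0.08],0]]' >/dev/null; python3 -m inch '[[[0,0,-0.04],0],[[0,0,-0.08],0],[[0,0,-0.08],0],[[0,0,-0.08],0]]' >/dev/null; python3 rel.py; python3 -m inch '[[[0,0,0.04],0],[[0,0,0.08],0]]' >/dev/null; python3 -m inch '[[[0,0,0],0],[[0,0,0],0],[[0,0,0],0]]' >/dev/null; python3 rel.py 0.591 0.175 0.132 193
```

```text
t 8.17 p [0.6048 0.1749 0.2824] yaw 193.1 tilt [0.013 0.013] F [-0.1 -0.4 -2.3] M [ 0.04 -0.12 -0.06] gap 0.0388 q6 -0.08
t 8.58 p [0.6133 0.177  0.2101] yaw 193.1 tilt [0.032 0.016] F [ 0.6 -0.9 -1.6] M [ 0.04 -0.03  0.  ] gap 0.0390 q6 -0.08
shift [0.0249 0.0025 0.0773]
spin 0.1
```

```bash
python3 -m inch '[[[0.012,0.001,0.02],0],[[0.025,0.0025,0.04],0],[[0.025,0.0025,0.055],0],[[0.025,0.0025,0.055],0],[[0.025,0.0025,0.055],0]]' >/dev/null; python3 rel.py; python3 -m inch '[[[0,0,-0.04],0],[[0,0,-0.05],0]]' >/dev/null; python3 -m inch '[[[0,0,0.025],0],[[0,0,0.05],0],[[0,0,0.05],0],[[0,0,0.05],0]]' >/dev/null; python3 rel.py 0.591 0.175 0.132 193
```

```text
t 9.00 p [0.5927 0.175  0.1573] yaw 193.1 tilt [0.037 0.016] F [ 1.4 -0.3 -3. ] M [-0.06 -0.01 -0.01] gap 0.0388 q6 -0.08
t 9.50 p [0.5973 0.1756 0.166 ] yaw 193.1 tilt [0.048 0.018] F [-0.3  0.3 -3.3] M [-0.05  0.04 -0.01] gap 0.0389 q6 -0.08
shift [0.008  0.0006 0.0336]
spin 0.1
```

```bash
python3 -m inch '[[[0,0,-0.041],0],[[0,0,-0.082],0]]' >/dev/null; python3 rel.py;python3 -m inch '[[[0,0,-0.041],0]]' >/dev/null; python3 rel.py; python3 -m inch '[[[0.008,0,0.04],0],[[0.008,0,0.08],0],[[0.008,0,0.12],0],[[0.008,0,0.12],0],[[0.008,0,0.12],0]]' >/dev/null; python3 rel.py 0.591 0.175 0.132 193
```

```text
t 9.67 p [0.592  0.1738 0.2481] yaw 193.1 tilt [0.043 0.017] F [ 1.8  0.6 -1.8] M [-0.03 -0.1  -0.08] gap 0.0391 q6 -0.08
t 9.75 p [0.5903 0.1731 0.2928] yaw 193.1 tilt [0.045 0.018] F [ 1.5  0.1 -2.2] M [ 0.05 -0.14 -0.01] gap 0.0390 q6 -0.08
t 10.17 p [0.5868 0.1733 0.1726] yaw 193.1 tilt [0.041 0.017] F [-0.7 -0.1 -0.7] M [0.03 0.   0.04] gap 0.0386 q6 -0.08
shift [-0.0027  0.0005  0.0408]
spin 0.1
```

```bash
python3 -m inch '[[[-0.041,0,0],0],[[-0.082,0,0],0]]' >/dev/null; python3 rel.py;python3 -m inch '[[[0,0,0],0],[[0,0,0],0]]' >/dev/null; python3 rel.py; python3 -m inch '[[[0.041,0,0],0],[[0.082,0,0],0]]' >/dev/null; python3 rel.py;python3 -m inch '[[[0,0,0],0],[[0,0,0],0]]' >/dev/null; python3 rel.py 0.591 0.175 0.132 193
```

```text
t 10.33 p [0.6663 0.1919 0.1804] yaw 193.1 tilt [0.043 0.017] F [ 2.3  0.4 -1.4] M [ 0.01 -0.25  0.  ] gap 0.0387 q6 -0.07
t 10.50 p [0.6705 0.1925 0.1835] yaw 193.1 tilt [0.048 0.018] F [-0.6 -0.8 -3.6] M [-0.03  0.02  0.01] gap 0.0390 q6 -0.07
t 10.67 p [0.5933 0.1741 0.1815] yaw 193.0 tilt [0.053 0.019] F [-0.7 -0.3 -3.1] M [0.02 0.04 0.02] gap 0.0386 q6 -0.08
t 10.83 p [0.5897 0.1737 0.1838] yaw 193.1 tilt [0.052 0.019] F [ 0.9  0.1 -0.8] M [ 0.09 -0.08 -0.01] gap 0.0388 q6 -0.08
shift [0.0013 0.0007 0.0518]
spin 0.1
```

```bash
for i in 1 2; do python3 -m inch '[[[0,0,-0.041],0]]' >/dev/null; python3 rel.py; python3 -m inch '[[[0,0,0.041],0],[[0,0,0.041],0]]' >/dev/null; python3 rel.py; done; python3 -m inch '[[[0,0,-0.005],0],[[0,0,-0.01],0],[[0,0,-0.01],0]]' >/dev/null; python3 rel.py 0.591 0.175 0.132 193
```

```text
t 10.92 p [0.5842 0.1723 0.2184] yaw 193.0 tilt [0.043 0.017] F [ 0.  -0.2 -3.9] M [-0.   -0.   -0.02] gap 0.0384 q6 -0.08
t 11.08 p [0.5875 0.1733 0.1799] yaw 193.1 tilt [0.049 0.018] F [-1.8  0.3 -4.6] M [-0.03  0.22 -0.02] gap 0.0392 q6 -0.08
t 11.17 p [0.5778 0.1713 0.2094] yaw 193.0 tilt [0.028 0.015] F [-2.4 -0.6 -5.6] M [-0.06  0.27 -0.04] gap 0.0389 q6 -0.08
t 11.33 p [0.5802 0.172  0.1696] yaw 193.0 tilt [0.031 0.015] F [-1.4 -0.2 -5.8] M [-0.03  0.16 -0.03] gap 0.0390 q6 -0.08
t 11.58 p [0.5812 0.1721 0.1825] yaw 193.0 tilt [0.034 0.016] F [-0.   0.1 -2. ] M [ 0.02 -0.08  0.01] gap 0.0390 q6 -0.08
shift [-0.0083  0.0002  0.0508]
spin 0.0
```

```bash
for i in 1 2 3; do python3 -m inch '[[[0,0,-0.041],0]]' >/dev/null; python3 -m inch '[[[-0.004,0,0.041],0],[[-0.004,0,0.041],0]]' >/dev/null; python3 rel.py; done; python3 -m inch '[[[-0.005,0,0],0],[[-0.01,0,0],0],[[-0.01,0,0],0],[[-0.01,0,0],0]]' >/dev/null; python3 rel.py 0.591 0.175 0.132 193
```

```text
t 11.83 p [0.581  0.1723 0.1739] yaw 193.0 tilt [0.023 0.014] F [-1.3  0.4 -6.1] M [-0.03  0.08 -0.06] gap 0.0391 q6 -0.08
t 12.08 p [0.5742 0.1715 0.161 ] yaw 193.0 tilt [-0.004  0.01 ] F [-2.1 -0.1 -5.2] M [-0.06  0.04 -0.01] gap 0.0389 q6 -0.08
t 12.33 p [0.5633 0.1701 0.1451] yaw 193.0 tilt [-0.037  0.005] F [-0.9  0.  -4. ] M [ 0.   -0.04  0.03] gap 0.0390 q6 -0.08
t 12.67 p [0.5749 0.1726 0.1466] yaw 193.0 tilt [-0.033  0.005] F [-0.5 -0.2 -2.6] M [ 0.05 -0.15 -0.05] gap 0.0385 q6 -0.07
shift [-0.0166 -0.0015  0.014 ]
spin 0.0
```

```bash
python3 -m inch '[[[-0.008,-0.001,-0.04],0],[[-0.017,-0.001,-0.05],0]]' >/dev/null; python3 rel.py; python3 -m inch '[[[0,0,0],0],[[0,0,0],0],[[0,0,0],0]]' >/dev/null; python3 rel.py 0.591 0.175 0.132 193;  python3 -m inch '[[[0,0,-0.02],0],[[0,0,-0.02],0]]' >/dev/null; python3 -m inch '[[[0,0,0],0],[[0,0,0],0],[[0,0,0],0]]' >/dev/null; python3 rel.py 0.591 0.175 0.132 193
```

```text
t 12.83 p [0.5933 0.1752 0.1998] yaw 193.0 tilt [-0.032  0.006] F [ 2.1  0.3 -0.5] M [ 0.03 -0.29  0.02] gap 0.0390 q6 -0.08
t 13.08 p [0.5931 0.1751 0.2   ] yaw 193.0 tilt [-0.031  0.006] F [-0.4  0.8 -2.1] M [ 0.04 -0.13 -0.01] gap 0.0387 q6 -0.07
shift [ 0.0001 -0.0005  0.068 ]
spin 0.0
t 13.50 p [0.5932 0.175  0.2205] yaw 193.0 tilt [-0.031  0.006] F [ 0.3 -1.1 -2.4] M [-0.02 -0.08  0.05] gap 0.0385 q6 -0.08
shift [-0.0005 -0.0006  0.0885]
spin 0.0
```

```bash
python3 -m inch '[[[0,0,0.03],0],[[0,0,0.06],0]]' >/dev/null; python3 -m inch '[[[0,0,0],0],[[0,0,0],0],[[0,0,0],0]]' >/dev/null; python3 rel.py;  python3 -m inch '[[[0,0,-0.02],0],[[0,0,-0.04],0],[[0,0,-0.06],0],[[0,0,-0.06],0],[[0,0,-0.06],0]]' >/dev/null; python3 -m inch '[[[0,0,0.03],0],[[0,0,0.06],0]]' >/dev/null; python3 -m inch '[[[0,0,0],0],[[0,0,0],0],[[0,0,0],0]]' >/dev/null; python3 rel.py 0.591 0.175 0.132 193
```

```text
t 13.92 p [0.5929 0.1756 0.1619] yaw 193.0 tilt [-0.027  0.006] F [ 0.9  0.5 -1.7] M [-0.01 -0.13  0.01] gap 0.0388 q6 -0.07
t 14.75 p [0.5975 0.1763 0.1671] yaw 193.0 tilt [-0.013  0.008] F [ 0.5 -0.8 -2.6] M [ 0.05 -0.06  0.01] gap 0.0390 q6 -0.07
shift [ 0.0062 -0.0002  0.0352]
spin 0.0
```

The lever is level again, with the same tool tilt as at the grasp. Now approaching slowly.

```bash
python3 -m inch '[[[0.002,0,0.008],0],[[0.004,0,0.016],0],[[0.006,0,0.024],0],[[0.006,0,0.03],0],[[0.006,0,0.032],0]]' >/dev/null; python3 rel.py 0.591 0.175 0.11 193; python3 - <<'E'
from h import *
from workcell import viewer
c=viewer.read_camera("scene"); np.savez("pics/s4.npz",**c);b=c["image"][195:285,330:450,::-1]
cv2.imwrite("pics/s4.png",cv2.convertScaleAbs(cv2.resize(b,(800,600),interpolation=cv2.INTER_CUBIC),alpha=1.5))
print("stem at",[(proj(c,(.591,.1755,z))-[330,195])*6.667 for z in(.084,.123)])
E
```

```text
t 15.17 p [0.5903 0.1751 0.1338] yaw 193.0 tilt [-0.015  0.008] F [ 0.3 -0.3 -3. ] M [ 0.02 -0.03 -0.02] gap 0.0386 q6 -0.07
shift [-0.001  -0.0005  0.0238]
spin 0.0
stem at [array([398.15068258, 475.94840877]), array([405.20245652, 394.25563842])]
```

View pics/s4.png

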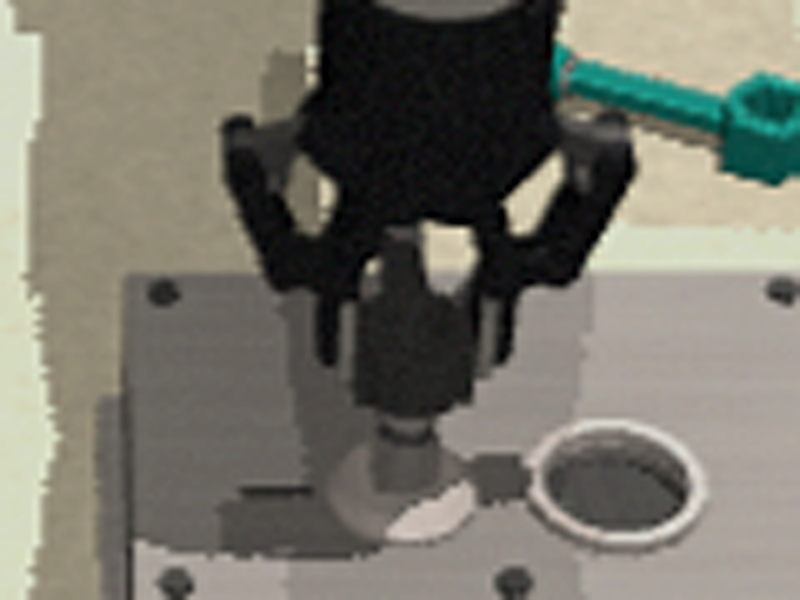

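The hub sits directly above the stem: hub centre at crop (416,350), with the stem axis extrapolating to about 413, so roughly 1 mm off. Lowering gently.

```bash
python3 -m inch '[[[0,0,0.003],0],[[0,0,0.007],0],[[0,0,0.011],0],[[0,0,0.014],0]]' >/dev/null; python3 rel.py; python3 -m inch '[[[0,0,0.003],0],[[0,0,0.005],0],[[0,0,0.005],0]]' >/dev/null; python3 rel.py 0.591 0.175 0.1085 193
```

```text
t 15.55 p [0.5901 0.1752 0.1194] yaw 193.0 tilt [-0.016  0.008] F [-0.1 -0.1 -3.1] M [-0.04 -0.13 -0.03] gap 0.0386 q6 -0.07
t 15.80 p [0.5897 0.1752 0.1137] yaw 193.0 tilt [-0.017  0.008] F [ 0.  -0.1 -3.1] M [ 0.   -0.1  -0.03] gap 0.0391 q6 -0.07
shift [-0.0013 -0.0006  0.0052]
spin 0.0
```

```bash
for i in 1 2 3; do python3 -m inch '[[[0,0,0.0015],0],[[0,0,0.0015],0]]' >/dev/null; python3 rel.py; done
```

```text
t 15.97 p [0.5896 0.1752 0.112 ] yaw 193.0 tilt [-0.017  0.008] F [-0.8 -0.8 -3.4] M [ 0.02 -0.04 -0.01] gap 0.0392 q6 -0.07
t 16.13 p [0.5895 0.1752 0.1103] yaw 193.0 tilt [-0.017  0.008] F [ 0.1 -0.4 -3. ] M [-0.01 -0.09  0.04] gap 0.0387 q6 -0.07
t 16.30 p [0.5893 0.1752 0.1086] yaw 193.0 tilt [-0.017  0.008] F [ 0.1 -0.  -2.4] M [-0.02 -0.04  0.06] gap 0.0389 q6 -0.07
```

```bash
for i in 1 2 3; do python3 -m inch '[[[-0.0002,0,0.001],0],[[-0.0002,0,0.001],0]]' >/dev/null; python3 rel.py; done
```

```text
t 16.47 p [0.5896 0.1753 0.1081] yaw 193.0 tilt [-0.017  0.008] F [-1.3 -0.1  0.7] M [-0.06  0.25  0.01] gap 0.0390 q6 -0.07
t 16.63 p [0.5897 0.1753 0.1078] yaw 193.0 tilt [-0.016  0.008] F [-3.5 -0.6  3.9] M [-0.14  0.57  0.  ] gap 0.0386 q6 -0.07
t 16.80 p [0.5899 0.1753 0.1075] yaw 193.0 tilt [-0.016  0.008] F [-3.3 -0.5  4. ] M [-0.14  0.67  0.03] gap 0.0386 q6 -0.07
```

Contact at TCP z 0.108, which is the height of the spline tops, with the nose in the bore. Next a turning search with light pressure.

```bash
for i in 1 2 3 4; do python3 -m inch '[[[0.0002,0,0.0005],-1.5],[[0.0002,0,0.0006],-3],[[0.0002,0,0.0006],-3]]' >/dev/null; python3 rel.py; done
```

```text
t 17.05 p [0.5899 0.1755 0.1074] yaw 196.1 tilt [-0.015  0.008] F [-2.2 -0.4  4.2] M [0.09 0.44 0.02] gap 0.0390 q6 -0.13
t 17.30 p [0.5894 0.1752 0.1063] yaw 199.1 tilt [-0.016  0.008] F [-1.8 -1.1 -2.5] M [-0.27  0.24  0.07] gap 0.0390 q6 -0.18
t 17.55 p [0.5891 0.1751 0.1048] yaw 202.0 tilt [-0.017  0.008] F [-0.5 -0.3 -2.7] M [ 0.04 -0.06 -0.03] gap 0.0388 q6 -0.23
t 17.80 p [0.5888 0.1749 0.1034] yaw 205.0 tilt [-0.017  0.007] F [ 0.2 -0.5 -2.6] M [-0.01 -0.08  0.01] gap 0.0388 q6 -0.28
```

```bash
for i in 1 2 3; do python3 -m inch '[[[0,0,0.001],0],[[-0.0002,0,0.002],0],[[-0.0002,0,0.002],0]]' >/dev/null; python3 rel.py; done
```

```text
t 18.05 p [0.5887 0.1749 0.1009] yaw 204.9 tilt [-0.018  0.007] F [-0.1 -0.3 -2.9] M [-0.09 -0.    0.06] gap 0.0389 q6 -0.28
t 18.30 p [0.5887 0.1749 0.0986] yaw 204.9 tilt [-0.019  0.007] F [ 0.4 -0.9 -3.3] M [-0.18 -0.    0.06] gap 0.0389 q6 -0.28
t 18.55 p [0.5888 0.1749 0.0964] yaw 204.9 tilt [-0.019  0.007] F [-0.2 -1.4 -3.8] M [-0.21  0.04 -0.04] gap 0.0390 q6 -0.28
```

```bash
for i in 1 2 3; do python3 -m inch '[[[0,0,0.001],0],[[-0.0002,0,0.002],0],[[-0.0002,0,0.002],0]]' >/dev/null; python3 rel.py; done
```

```text
t 18.80 p [0.5888 0.1749 0.0942] yaw 204.9 tilt [-0.019  0.007] F [-0.3 -2.  -3.3] M [-0.28  0.05 -0.01] gap 0.0388 q6 -0.28
t 19.05 p [0.5888 0.1749 0.0919] yaw 204.9 tilt [-0.02   0.006] F [-0.9 -2.4 -2.4] M [-0.32  0.06 -0.01] gap 0.0391 q6 -0.28
t 19.30 p [0.5888 0.1749 0.0896] yaw 204.9 tilt [-0.02   0.006] F [-1.  -1.8 -3. ] M [-0.33  0.14 -0.05] gap 0.0388 q6 -0.28
```

```bash
for i in 1 2 3 4; do python3 -m inch '[[[0,0.0001,0.0007],0],[[-0.0002,0.0001,0.0013],0],[[-0.0002,0.0001,0.0013],0]]' >/dev/null; python3 rel.py; done
```

```text
t 19.55 p [0.5888 0.1749 0.0881] yaw 204.9 tilt [-0.02   0.006] F [-1.1 -2.  -2.3] M [-0.46  0.16  0.02] gap 0.0386 q6 -0.28
t 19.80 p [0.5887 0.1749 0.0868] yaw 204.9 tilt [-0.021  0.005] F [-1.7 -2.6 -1.8] M [-0.59  0.25 -0.05] gap 0.0388 q6 -0.28
t 20.05 p [0.5888 0.175  0.0867] yaw 204.9 tilt [-0.02   0.005] F [-5.6 -2.5  5.9] M [-0.73  0.83 -0.01] gap 0.0386 q6 -0.28
t 20.30 p [0.5888 0.175  0.0867] yaw 204.9 tilt [-0.019  0.005] F [-4.8 -3.4  7.9] M [-0.85  0.99 -0.05] gap 0.0391 q6 -0.28
```

The hub is home: it stops at TCP z 0.0867, against 0.0866 predicted. Swinging open, anticlockwise.

```bash
for i in 1 2 3; do python3 -m inch '[[[0.0002,0,0],-3],[[0.0002,0,0],-6],[[0.0002,0,0],-9],[[0.0002,0,0],-12],[[0.0002,0,0],-12]]' >/dev/null; python3 rel.py; done
```

```text
t 20.72 p [0.5888 0.1741 0.0867] yaw 216.9 tilt [-0.019  0.003] F [-1.9 -5.4  0. ] M [-0.99  0.21 -0.13] gap 0.0390 q6 -0.49
t 21.13 p [0.5892 0.1736 0.0867] yaw 229.0 tilt [-0.018  0.003] F [-0.3 -4.  -0.9] M [-0.88  0.02 -0.13] gap 0.0383 q6 -0.70
t 21.55 p [0.5897 0.1732 0.0868] yaw 240.9 tilt [-0.017  0.002] F [-0.1 -3.6 -1.1] M [-0.81 -0.1  -0.14] gap 0.0386 q6 -0.91
```

```bash
for i in 1 2 3; do python3 -m inch '[[[0.0001,0,0],-3],[[0.0001,0,0],-6],[[0.0001,0,0],-9],[[0.0001,0,0],-12],[[0.0001,0,0],-12]]' >/dev/null; python3 rel.py; done;  python3 -m inch '[[[0,0,0],-2],[[0,0,0],-4],[[0,0,0],-6],[[0,0,0],-6]]' >/dev/null; python3 rel.py
```

```text
t 21.97 p [0.5903 0.1729 0.0868] yaw 252.9 tilt [-0.016  0.002] F [ 0.8 -3.7 -1.8] M [-0.86 -0.27 -0.07] gap 0.0386 q6 -1.12
t 22.38 p [0.591  0.1727 0.0868] yaw 264.8 tilt [-0.015  0.002] F [ 0.9 -3.6 -1.8] M [-0.74 -0.35 -0.09] gap 0.0391 q6 -1.33
t 22.80 p [0.5916 0.1727 0.0868] yaw 276.6 tilt [-0.014  0.002] F [ 1.9 -3.5 -2.6] M [-0.78 -0.5  -0.08] gap 0.0388 q6 -1.53
t 23.13 p [0.5919 0.1727 0.0868] yaw 282.5 tilt [-0.013  0.002] F [ 0.8 -4.  -2.1] M [-0.73 -0.31 -0.18] gap 0.0391 q6 -1.64
```

```bash
for i in 1 2 3; do python3 -m inch '[[[0,0,0],-1],[[0,0,0],-2],[[0,0,0],-2]]' >/dev/null; python3 rel.py; done
```

```text
t 23.38 p [0.592  0.1727 0.0868] yaw 284.5 tilt [-0.013  0.002] F [ 0.9 -2.5 -2. ] M [-0.72 -0.28 -0.25] gap 0.0387 q6 -1.67
t 23.63 p [0.5921 0.1728 0.0868] yaw 286.5 tilt [-0.013  0.002] F [ 0.6 -2.7 -1.9] M [-0.76 -0.35 -0.26] gap 0.0386 q6 -1.71
t 23.88 p [0.5922 0.1728 0.0868] yaw 288.6 tilt [-0.012  0.002] F [ 1.7 -3.1 -3. ] M [-0.72 -0.35 -0.22] gap 0.0388 q6 -1.74
```

```bash
for i in 1 2; do python3 -m inch '[[[0,0,0],-1],[[0,0,0],-1.5],[[0,0,0],-1.5]]' >/dev/null; python3 rel.py; done; python3 - <<'E'
from h import *
from workcell import viewer
z=lambda i:cv2.convertScaleAbs(cv2.resize(i,(400,400),interpolation=cv2.INTER_CUBIC),alpha=1.4)
o=[]
for n,(x,y) in(("top",(230,175)),("scene",(325,200))):
    c=viewer.read_camera(n); np.savez(f"pics/{n}5.npz",**c); o.append(z(c["image"][y:y+90,x:x+90,::-1]))
cv2.imwrite("pics/c5.png",np.hstack(o))
E
```

```text
t 24.13 p [0.5922 0.1727 0.0868] yaw 290.1 tilt [-0.012  0.002] F [ 1.9 -3.4 -2. ] M [-0.74 -0.34 -0.73] gap 0.0390 q6 -1.77
t 24.38 p [0.5923 0.1727 0.0868] yaw 291.5 tilt [-0.012  0.002] F [ 1.2 -3.5 -3.4] M [-0.66 -0.29 -1.3 ] gap 0.0387 q6 -1.80
```

View pics/c5.png

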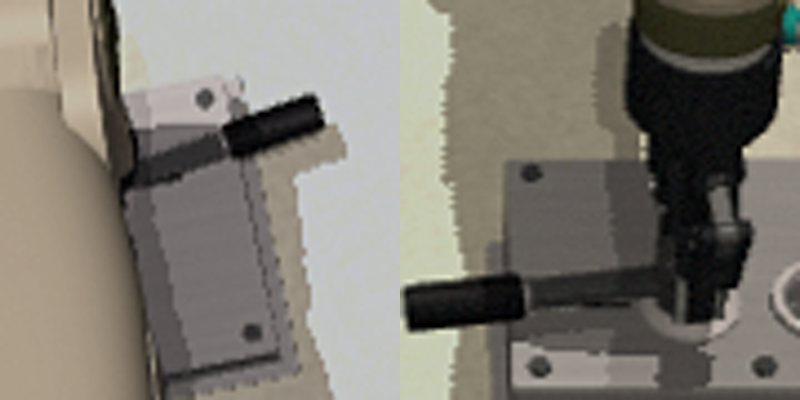

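The stop was felt at yaw of about 289°, which is 283° plus the 6° of play, so the shutter is fully open. In the picture the handle points away from the port, along the head's long side. Backing off within the play and letting go.

```bash
python3 -m inch '[[[0,0,0],2],[[0,0,0],4],[[0,0,0],6.5],[[0,0,0],6.5]]' >/dev/null; python3 rel.py; python3 -m inch '[[[0,0,0],0],[[0,0,0],0],[[0,0,0],0],[[0,0,0],0],[[0,0,0],0]]' 0.35 >/dev/null; python3 rel.py; python3 -m inch '[[[0,0,0],0],[[0,0,0],0],[[0,0,0],0],[[0,0,0],0],[[0,0,0],0]]' 0 >/dev/null; python3 rel.py
```

```text
t 24.82 p [0.592  0.1734 0.0868] yaw 285.1 tilt [-0.013  0.003] F [ 1.1 -1.4 -0.4] M [-0.25 -0.14 -0.04] gap 0.0388 q6 -1.68
t 25.23 p [0.592  0.1736 0.087 ] yaw 285.2 tilt [-0.012  0.004] F [ 0.2 -0.4 -0.3] M [ 0.01 -0.   -0.02] gap 0.0554 q6 -1.68
t 25.65 p [0.5921 0.1736 0.087 ] yaw 285.2 tilt [-0.012  0.004] F [ 0.2 -0.2  0.4] M [0.   0.06 0.04] gap 0.0854 q6 -1.68
```

```bash
python3 -m inch '[[[0,0,-0.015],0],[[0,0,-0.04],0],[[0,0,-0.08],0],[[0,0,-0.12],0],[[0,0,-0.16],0]]' >/dev/null; python3 rel.py 0.45 -0.2 0.28
```

```text
t 26.07 p [0.5935 0.1729 0.2484] yaw 285.2 tilt [-0.013  0.004] F [ 1.  -0.8 -0.1] M [ 0.05 -0.14 -0.02] gap 0.0854 q6 -1.68
shift [ 0.3221  0.2364 -0.031 ]
```

```bash
python3 -m inch '[[[0.032,0.024,-0.006],0],[[0.064,0.047,-0.012],0],[[0.096,0.071,-0.018],0],[[0.13,0.095,-0.02],0],[[0.16,0.118,-0.02],0]]' >/dev/null; python3 -m inch '[[[0.032,0.024,0],0],[[0.064,0.047,0],0],[[0.096,0.071,0],0],[[0.13,0.09,0],0],[[0.13,0.09,0],0]]' >/dev/null; python3 rel.py; python3 - <<'E'
from h import *
from workcell import viewer
z=lambda i:cv2.convertScaleAbs(cv2.resize(i,(400,400),interpolation=cv2.INTER_CUBIC),alpha=1.4)
o=[]
for n,(x,y) in(("top",(230,175)),("scene",(325,200))):
    c=viewer.read_camera(n); np.savez(f"pics/{n}6.npz",**c); o.append(z(c["image"][y:y+90,x:x+90,::-1]))
    P=cloud(c); m=(c["image"].max(2)<90)&(abs(P[...,2]-.1)<.022)&(P[...,0]>.5)&(P[...,0]<.72)&(P[...,1]<.2)&(P[...,1]>-.02)
    q=P[m]; print(n,m.sum(),q.mean(0),q.max(0),q.min(0)); l=cv2.fitLine(q[:,:2].astype(np.float32),cv2.DIST_L2,0,.01,.01).ravel(); print(" line yaw",np.degrees(np.arctan2(l[1],l[0]))%180)
cv2.imwrite("pics/c6.png",np.hstack(o))
E
```

```text
t 26.90 p [ 0.4669 -0.1691  0.2699] yaw 284.8 tilt [-0.011  0.   ] F [ 0.9  0.4 -0.2] M [-0.02 -0.01 -0.01] gap 0.0859 q6 -2.33
top 547 [0.60425562 0.11633864 0.10154621] [0.65925285 0.19443086 0.12180522] [0.50195075 0.03038462 0.07807073]
 line yaw 105.29894
scene 837 [0.61005894 0.12132515 0.09939502] [0.66777662 0.1949839  0.12174191] [0.50145911 0.02965463 0.07802555]
 line yaw 103.22482
```

View pics/c6.png

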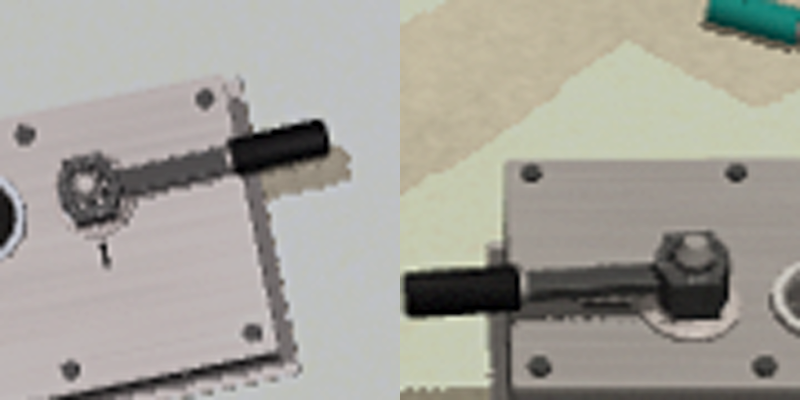

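The lever sits home on the shoulder, with the nose standing above the hub at (95,183). It points along the head's long side at a yaw of 283–285°, where open is 283°. Handing in.

```bash
python3 -m inch '[[[0,0,0],0],[[0,0,0],0],[[0,0,0],0]]' | head -1; python3 -c "
from workcell import env
print(env.hand_in())"
```

```text
clock: 27.25
the job is handed in; nothing more can be done
None
```

The long lever is on the stem, its hub home on the shoulder, and it has been swung to open and let go. The job was handed in at 27 s of the 72 s; no verdict is reported.

- **Threading:** With the nose in the bore, the hub met the spline tops at about 7 N. A turn of about 6° under light pressure let it drop on. It then stopped dead at TCP z 0.0867, against 0.0866 predicted for fully home.
- **Swing:** The open stop was felt at yaw 289°, which is open (283°) plus the 6° of play. I backed off within the play to about 285° before releasing.
- **Last checks:** The two cameras put the lever's direction at 283.2° and 285.3°, well inside the 10° allowed. The gripper was clear of everything, with only noise on the wrist force. I saw no other things moved in the pictures viewed, but I did not measure them again at the end.
- **Did not go smoothly:** The tool picked up a few hundredths of a radian of tilt on the way over. I levelled it above the stem before threading, which took about 9 s and several tries that overshot.
- **Disagreed:** The cameras put the hub sideways 1–4 mm away from where the gripper had it, with the scene camera furthest off. I set the approach 1 mm off the camera position to allow for this, and the nose went in cleanly.

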